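# Re-set the spring clamp of a phone glue-up jig

### The job

The clamp of the phone-gluing jig has been left half set. Draw its carriage right back by the upright post, then bring it up again, gently and from behind only, until the spring nose has pushed the phone home against the end stop and presses it there with about 4 newtons; let go with the play of the post still taken up towards the phone. If you go too far, draw right back and come up again; do not touch the phone itself, and leave the dropper bottle and the screwdriver beside the jig where they are.

Things in the scene. Friction and masses are not known exactly. Their poses are not given: they have to be found in the camera images.
- jig: Fixed aluminium jig, a plate 350 x 100 x 12 mm lying on the bench. Its +x axis runs along the plate from the carriage to the end stop ('forwards'), z is up. Origin on the underside, on the centre line; the plate reaches from x -110 to +240 mm. The phone lies between two low ribs on it.
- carriage (a joint): Grey block 78 x 68 mm, top 31 mm above the bench, sliding along the jig's x between two dark guide bars. Value in m: 0 = right back at its rear end, growing forwards, 0.056 at most. It slides with a steady drag of about 9 N and stays where it is left. It is moved by the post and carries the spring nose.
- front (a point): Middle of the carriage's front face, 22 mm above the bench, in the jig's frame at y 0, x = -0.002 + carriage value. The spring nose, a black pad 34 mm wide on a rod, stands out 27 to 39 mm from it (how far is not known). It gives way 1 mm per 2 N, from no force, 8 mm at most. Its push adds itself to the drag felt at the post; let go, the carriage still stays.
- handle (a joint): Play of the post in the carriage's slot, in m along the jig's x: -0.004 = post bearing on the rear end of the slot (as it drags the carriage back), +0.004 = bearing on the front end (as it pushes the carriage forwards). In between the post moves almost freely (about 0.6 N) and the carriage stays still. 'Taken up' means above +0.0025.
- post (a point): Point on the axis of the upright round steel post, 14 mm in diameter, that stands on the carriage from 31 to 80 mm above the bench and moves it; the point is 60 mm above the bench, and lies in the jig's frame at y 0, x = -0.040 + carriage value + handle value. Nothing on the jig within 90 mm of it is higher than the carriage's top. Its axes are the jig's.
- stop: Dark steel end stop, 12 x 76 mm, 18 mm high, fixed on the jig's plate (somewhere 204 to 216 mm ahead of the jig's origin). Origin under the middle of the face towards the phone, 12 mm above the bench; x as the jig's.
- phone: The phone in the jig, 146 mm long (along x), 71 mm wide, 9 mm thick, about 170 g, lying flat on the plate between two ribs. Origin at the centre of its underside: home against the stop, that is 73 mm behind the stop's origin. At the start it lies 1 to 4 mm short of the stop, and the nose stands clear of it.
- dropper: Bystander: loose white dropper bottle, 38 mm across, 85 mm high, beside the jig. Origin under its middle.
- driver: Bystander: loose screwdriver, 140 mm long, lying beside the jig. Origin under its middle.
Not all that is in view belongs to the job. What is shaped like the phone but brown or pink is not meant.

How it is judged:
On the way:
1. the carriage is drawn right back (within 5 mm of its rear end) (value of joint carriage below 0.005 m), for 0.1 s.
At the end, for the whole second after the job is handed in: The phone lies flat and home against the stop (within 1.5 mm), pressed on it with 2 to 6 N, and the post's play is taken up forwards (handle above +2.5 mm) (contact force between phone and stop between 2 and 6 N and value of joint handle above 0.0025 m and angle between the z axis of phone and the z axis of jig, either way round below 0.05 rad and x of phone in the frame of stop above -0.0745 m); the robot touches nothing.
It fails at once if the phone is pressed against the stop with more than 10 N (contact force between phone and stop above 10 N).
It fails at once if the robot touches the phone (contact force between any of the arm, the fingers and phone above 0.5 N).
It fails at once if the dropper bottle or the screwdriver is moved more than 2 cm (distance of any of dropper, driver from where it was at the start of the episode above 0.02 m).
It also fails if it takes over 58 s, if anything falls off the work surface, if the arm or the gripper's body presses on something with over 40 N, if the wrist force passes 120 N, or if a joint passes its speed limit or range.

### The arm

A 6-joint arm with a two-finger parallel gripper is mounted at the origin on the work surface. World frame = base frame: x ahead of the robot, y to its left, z up, the work surface at z = 0. Lengths are in m, angles in rad, forces in N, time in s.
With the tool pointing down it reaches from about 0.375 to 0.975 m from the base axis. Payload 3.8 kg.
Tool frame: the origin (TCP) lies where the fingers leave the gripper's body, on its centre line; the fingertips stand 73 mm ahead of it and the grasp point (between the pads) lies 54 mm ahead of it (nose_length is the distance from the TCP to the fingertips, in m); z points along the fingers, y is the line along which they close (so a half turn about z gives the same grasp; the last joint's range is limited). The gripper opens to 85 mm and grips with 20 to 120 N. Pads are 22 mm wide; open, the fingers measure 114 mm over their backs; the gripper's body (76 mm by 85 mm) begins 54 mm behind the grasp point. The pads swing forward as they close: fully open they stand 13 mm farther back than shut.
Start: joints at [-1.371, 0.264, 1.604, -0, 1.274, -0.037], TCP at [0.158, -0.656, 0.304] pointing down, gripper open.
Joint ranges: [-2.63, 2.63], [-0.94, 2.18], [0.31, 2.57], [-1.31, 4.45], [0, 2.66], [-2.55, 2.55]. Speed limits (rad/s): [2.57, 2.57, 3.14, 3.14, 3.14, 3.14].

### API

Orientations are given as a rotation vector (axis times angle).
In Python, from workcell import read_state, read_camera, calibration, finish_job, look_for, cut_out, tip_of, nose_length gives the robot as it stands.
- The arm moves only by the tool step_arm, never from a script. Its argument "targets" is a list of rows, each a list of 3 entries, a list of its own where there are three numbers: the turn, a rotation vector about the tool's x, y, z in rad, then the shift along the tool's x, y, z in mm, then the finger opening in mm, from 0 to 85.4. In form: [[[ax, ay, az], [x, y, z], grip], ...]. A call has 1 to 5 rows; each row shifts and turns the commanded pose from where the row before left it, along the tool's axes as they then stand; what a row does not reach is not made up. A row lasts 1/12 s, in which the tool goes at most 41.7 mm and 7.16 degrees, less where a joint would pass 70% of its speed; a pose out of reach is approached as far as the arm can. A call with a gripper value outside its range is refused whole. The fingers move at their own pace and stop on an object; "grip_force" is the grip in N (left out, the last holds). Time passes only in rows, so rows that do not move let the fingers close. It gives the time, the measured TCP pose, the force, the opening and the grip force at its end, in the units of the state.
- read_state(): the state, without advancing time (a new reading comes with each control period).
- read_camera(name): name is "scene" or "top"; returns the picture (480x640x3 uint8, red, green, blue); there is no depth.
- calibration(name): a dict with "camera_matrix" (3x3 intrinsics, pixels), "R" (3x3) and "t" (3): a world point X has camera coordinates R X + t. Camera axes: x right, y down, z forward; pixel columns grow to the right and rows downward; lengths in m; the calibration is good to about 2 mm. A picture is of the moment at which its call begins. calibration takes no time and is no camera call.
- finish_job(): hands the job in; it is judged then, once.
Trained networks look in the newest picture that a camera, given by its name, has taken for a name from the list of things; names that differ only in an ending like _2 or _b are one class to them, and where a whole thing is asked for, a point or a joint stands for the part that bears it (a point fixed in the world has none). Each returns a list of dicts, best first, with "score" (0 to 1); they miss things now and then, are a little off and sometimes report something else, mostly with a low value. They report only what shows in the picture. A call takes as long as a camera call. They do not tell look-alikes from the thing itself.
- look_for(camera, query): "extent" ([left, top, right, bottom] in pixels, round what is visible of it).
- cut_out(camera, query): "region" (480x640 bool, what is visible of it) and "extent" ([left, top, right, bottom] in pixels, round what is visible of it).
- tip_of(camera, query): "at" ([row, column] in pixels: a listed point, or the origin of a listed thing).
The state is a dict: "time": time; "q": joint angles; "joint_vel": joint speeds; "joint_torque": joint torques, N m; "tool_pos": TCP position; "tcp_rot": TCP orientation; "wrist_force": force on the tool from outside, world axes, zero at the start; "torque": the same for the moment, N m; "width": opening from 0.0 (shut) to 1.0 (fully open); "grip_force": force on a finger pad.
Only numpy, scipy, OpenCV 4.12 (cv2) and the standard library are available. Lean on these libraries where they do the work, as an engineer would, in place of code of your own. Each camera call takes 0.05 s, during which the arm holds its last target. There are 200 camera calls.

## Working session

There is one attempt and no reset: what is moved stays moved. The work goes in short steps, Python scripts to look and compute and a tool call to move; the robot and the scene stay as the last step left them, time stands still between calls to the robot, and variables do not carry over. Pictures are saved under pics/ and viewed, at most 10 in all, crops included, and the job is handed in when it is done.

Besides the shell and the picture viewer there is one more tool, called after "Call:" as a command line: name --argument value ..., lists and objects as JSON in quotes. step_arm: Moves the arm, as the interface text tells. Its arguments: {"type":"object","properties":{"targets":{"type":"array","items":{"type":"array"}},"grip_force":{"type":"number"}},"required":["targets"]}

```bash
mkdir -p pics; ls; python3 - <<'E'
from workcell import *
import cv2,numpy as np
ims=[]
for c in("scene","top"):
    im=read_camera(c); cv2.imwrite(f"pics/{c}0.png",im[:,:,::-1])
    for q in("post","front","stop","jig","phone","carriage","dropper","driver"):
        print(c,q,[(np.round(d["at"],1).tolist(),round(d["score"],2)) for d in tip_of(c,q)[:3]],[(np.round(d["extent"]).tolist(),round(d["score"],2)) for d in look_for(c,q)[:2]])
    k=calibration(c);print({a:np.round(b,3).tolist() for a,b in k.items()})
print(read_state())
E
```

```text
pics
scene post [([243.4, 224.8], 0.46)] [([220.0, 234.0, 232.0, 259.0], 0.68)]
scene front [([266.0, 237.9], 0.7)] [([204.0, 232.0, 251.0, 284.0], 0.87)]
scene stop [([244.8, 225.6], 0.69), ([343.5, 286.2], 0.65)] [([271.0, 333.0, 312.0, 358.0], 0.94), ([173.0, 274.0, 203.0, 307.0], 0.31)]
scene jig [([271.4, 235.1], 0.71)] [([191.0, 223.0, 319.0, 372.0], 0.85)]
scene phone [([312.7, 267.7], 0.94), ([146.4, 238.2], 0.87), ([347.8, 390.2], 0.65)] [([233.0, 280.0, 306.0, 348.0], 0.98), ([209.0, 136.0, 271.0, 159.0], 0.66)]Traceback (most recent call last):
  File "<stdin>", line 7, in <module>
ValueError: it knows: driver, dropper, front, jig, phone, post, stop
```

View pics/scene0.png

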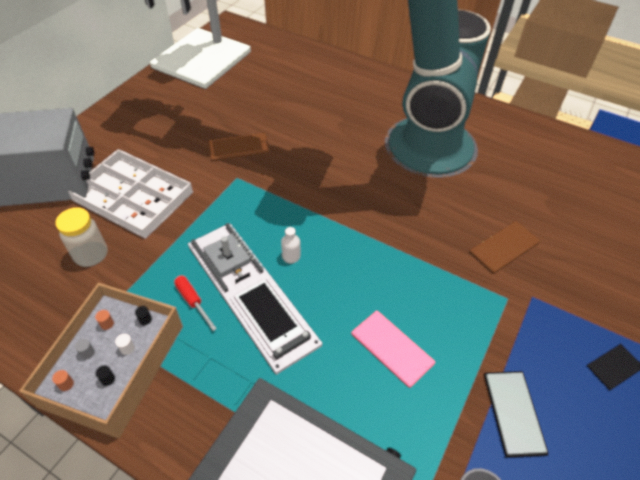

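The scene picture shows the jig with its carriage and post at about (227, 250), the phone at (268, 312) and the stop at (292, 343). The dropper is at (290, 245) and the screwdriver at (195, 300). The brown and pink slabs are look-alikes.

```bash
python3 - <<'E'
from workcell import *
import cv2,numpy as np
for c in("top",):
    im=read_camera(c); cv2.imwrite(f"pics/{c}0.png",im[:,:,::-1])
    for q in("post","front","stop","jig","phone","dropper","driver"):
        print(c,q,[(np.round(d["at"],1).tolist(),round(d["score"],2)) for d in tip_of(c,q)[:3]],[(np.round(d["extent"]).tolist(),round(d["score"],2)) for d in look_for(c,q)[:2]])
for c in("scene","top"):
    k=calibration(c);print({a:np.round(b,3).tolist() for a,b in k.items()})
print(read_state())
E
```

```text
top post [([196.8, 378.2], 0.4)] [([376.0, 194.0, 384.0, 203.0], 0.64)]
top front [([192.2, 364.3], 0.88)] [([354.0, 181.0, 398.0, 218.0], 0.94)]
top stop [([162.3, 290.4], 0.68)] [([285.0, 144.0, 300.0, 175.0], 0.66)]
top jig [([199.2, 366.9], 0.66)] [([278.0, 142.0, 411.0, 233.0], 0.62)]
top phone [([326.3, 190.0], 0.93), ([321.9, 448.1], 0.88), ([196.0, 232.2], 0.86)] [([292.0, 150.0, 354.0, 199.0], 0.84), ([165.0, 293.0, 208.0, 354.0], 0.71)]
top dropper [([229.3, 338.7], 0.44)] [([329.0, 222.0, 346.0, 240.0], 0.61)]
top driver [([157.0, 374.2], 0.63)] [([350.0, 144.0, 400.0, 170.0], 0.55)]
{'camera_matrix': [[523.24, 0.0, 319.106], [0.0, 523.24, 236.734], [0.0, 0.0, 1.0]], 'R': [[-0.503, 0.864, 0.014], [0.668, 0.398, -0.629], [-0.549, -0.307, -0.778]], 't': [0.284, -0.234, 1.328]}
{'camera_matrix': [[459.461, 0.0, 320.045], [0.0, 459.461, 237.923], [0.0, 0.0, 1.0]], 'R': [[0.018, -1.0, -0.002], [-0.998, -0.018, -0.059], [0.059, 0.003, -0.998]], 't': [-0.083, 0.459, 1.173]}
{'time': 1.3, 'q': array([-1.37088953e+00,  2.63883988e-01,  1.60398328e+00,  1.13737651e-05,
        1.27369209e+00, -3.68909853e-02]), 'joint_vel': array([-0.00097308, -0.00082603, -0.00125369,  0.00125699, -0.00081362,
       -0.00062224]), 'joint_torque': array([-7.55390211e-04, -5.15064240e+01, -3.67714906e+01, -2.94257434e-04,
        9.77192067e-04, -3.86364707e-05]), 'tool_pos': array([ 0.15835677, -0.65616598,  0.30389956]), 'tcp_rot': array([3.11956702e+00, 3.71083641e-01, 2.12838293e-05]), 'wrist_force': array([-0.04933528,  0.26598205,  0.36538933]), 'torque': array([0.01416374, 0.02961504, 0.00170002]), 'grip_force': 0.0, 'width': 0.9979432864551752}
```

View pics/top0.png

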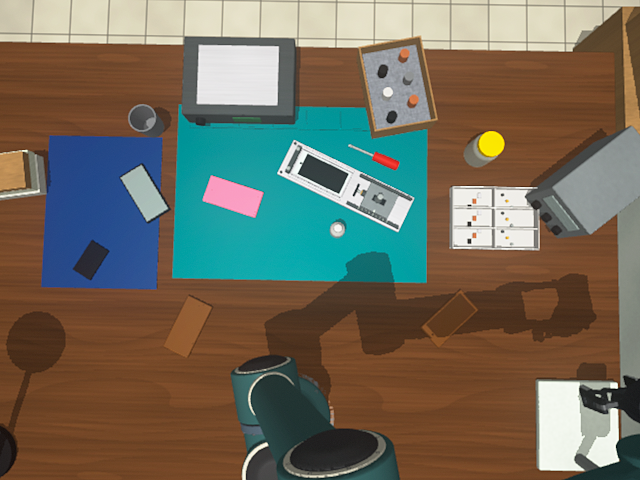

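```bash
cat > h.py <<'E'
from workcell import *
import cv2,numpy as np
def back(c,u,v,z):
    k=calibration(c);R=np.array(k["R"]);t=np.array(k["t"])
    d=R.T@np.linalg.solve(k["camera_matrix"],[u,v,1]);o=-R.T@t
    return o+d*(z-o[2])/d[2]
def proj(c,X):
    k=calibration(c);p=np.array(k["camera_matrix"])@(np.array(k["R"])@X+np.array(k["t"]));return p[:2]/p[2]
E
python3 - <<'E'
from h import *
im=read_camera("top")
r=cut_out("top","jig")[0]["region"].astype(np.uint8)
box=cv2.boxPoints(cv2.minAreaRect(cv2.findNonZero(r)))
for b in box:print(b,back("top",*b,.012))
P=lambda c,v,u,z:print(c,back(c,u,v,z).round(4))
# post at 60mm, stop at 12, front 22, dropper
P("top",196.8,378.2,.06);P("scene",243.4,224.8,.06);P("top",162.3,290.4,.012);P("scene",343.5,286.2,.012);P("top",192.2,364.3,.022);P("scene",266,237.9,.022)
P("top",190,326.3,.012);P("scene",312.7,267.7,.012);P("top",229.3,338.7,0)
c=cv2.resize(im[130:245,270:420][:,:,::-1],None,fx=5,fy=5,interpolation=cv2.INTER_CUBIC);cv2.imwrite("pics/c.png",c)
E
```

```text
[276.21515 172.69595] [0.62929452 0.04304329 0.012     ]
[293.575   137.39752] [ 7.2350590e-01 -2.0889913e-04  1.2000000e-02]
[414.92816 197.0794 ] [ 0.5717752  -0.31896562  0.012     ]
[397.5683  232.37784] [ 0.47899797 -0.27463884  0.012     ]
top [ 0.5635 -0.2176  0.06  ]
scene [ 0.5592 -0.2211  0.06  ]
top [0.6574 0.0067 0.012 ]
scene [ 0.6627 -0.0126  0.012 ]
top [ 0.5806 -0.1863  0.022 ]
scene [ 0.5708 -0.1858  0.022 ]
top [ 0.5862 -0.0884  0.012 ]
scene [ 0.6258 -0.0779  0.012 ]
top [ 0.4852 -0.1227  0.    ]
```

View pics/c.png

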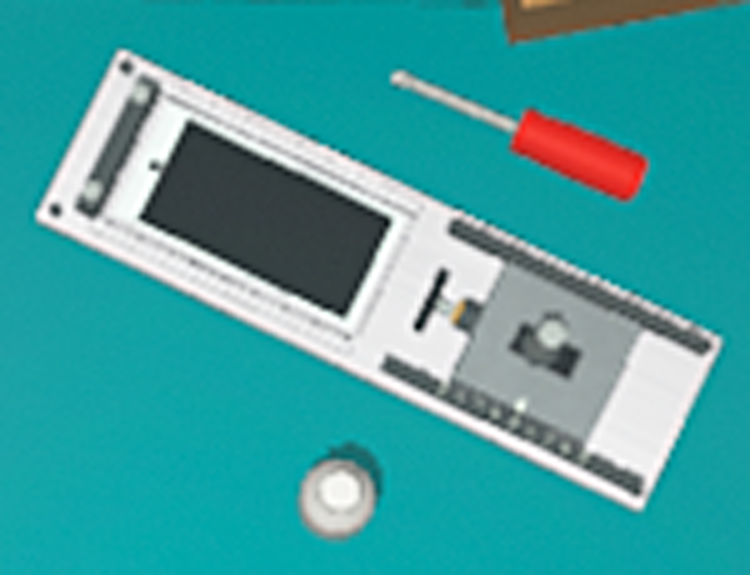

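The crop shows the plate's corners at crop (722,338), (643,508), (37,216) and (121,50). The post's top is at (552,333), the carriage's front edge runs from (503,262) to (450,378), and the black nose is at (432,300), clear of the phone.

```bash
python3 - <<'E'
from h import *
B=lambda x,y,z:back("top",x/5+269.6+0,y/5+129.6,z)
C=[B(722,338,.012),B(643,508,.012),B(37,216,.012),B(121,50,.012)]
C=np.array(C);print(C.round(4), [np.linalg.norm(C[i]-C[i-1]).round(4) for i in range(4)])
rear=(C[0]+C[1])/2;fr=(C[2]+C[3])/2
ex=(fr-rear)[:2];ex/=np.linalg.norm(ex);ey=np.array([-ex[1],ex[0]]);mid=C.mean(0)[:2];o=mid-ex*.065
print("ang",np.arctan2(ex[1],ex[0]),"o",o,ex)
J=lambda p:np.round([(p[:2]-o)@ex,(p[:2]-o)@ey],4)
for n,p in dict(post=B(552,333,.08),fa=B(503,262,.031),fb=B(450,378,.031),ra=B(640,325,.031),rb=B(590,447,.031),nose=B(432,300,.022),stop=B(125,148,.03),stopr=B(160,95,.03),phoneR=B(380,275,.021),drop=B(340,490,.085),drv=B(520,120,.01),drv2=B(645,180,.02)).items():print(n,J(p),p.round(4))
s=proj("scene",np.r_[o+ex*-.11,.012]);print(s, proj("scene",np.r_[o+ex*.24,.012]))
np.savez("jig.npz",o=o,ex=ex,ey=ey)
E
```

```text
[[ 0.5714 -0.3166  0.012 ]
 [ 0.4821 -0.2762  0.012 ]
 [ 0.6291  0.041   0.012 ]
 [ 0.7177 -0.0009  0.012 ]] [np.float64(0.3479), np.float64(0.098), np.float64(0.3496), np.float64(0.098)]
ang 1.1369192108120414 o [ 0.57272952 -0.19716199] [0.42039183 0.90734267]
post [-0.0248  0.0003] [ 0.5621 -0.2196  0.08  ]
fa [ 0.011  -0.0313] [ 0.6057 -0.2003  0.031 ]
fb [0.0096 0.0345] [ 0.5454 -0.1739  0.031 ]
ra [-0.066  -0.0325] [ 0.5745 -0.2708  0.031 ]
rb [-0.0699  0.0353] [ 0.5113 -0.2458  0.031 ]
nose [0.0353 0.0007] [ 0.5869 -0.1649  0.022 ]
stop [0.2115 0.    ] [ 0.6616 -0.0052  0.03  ]
stopr [ 0.2074 -0.0327] [ 0.6896 -0.0227  0.03  ]
phoneR [0.0651 0.0005] [ 0.5996 -0.1379  0.021 ]
drop [0.0351 0.1156] [ 0.4826 -0.1167  0.085 ]
drv [ 0.035  -0.1073] [ 0.6848 -0.2105  0.01  ]
drv2 [-0.0369 -0.1044] [ 0.652  -0.2745  0.02  ]
[208.18149369 232.70458554] [298.53199783 356.75284163]
```

Call:
step_arm --targets '[[[0,0,-0.1125],[0,0,0],0],[[0,0,-0.1125],[0,0,0],0],[[0,0,-0.1125],[0,0,0],0],[[0,0,-0.1125],[0,0,0],0],[[0,0,-0.1125],[0,0,0],0]]'

```text
time: 1.82
tool_pos: [0.1584, -0.6562, 0.3039]
tcp_rot: [2.891, 1.23, 0.0]
wrist_force: [-0.9, -0.2, -0.5]
width: 0.3
grip_force: 0.0
```

Call:
step_arm --targets '[[[0,0,-0.1125],[0,0,0],0],[[0,0,-0.1125],[0,0,0],0],[[0,0,-0.1125],[0,0,0],0]]'

```text
time: 2.07
tool_pos: [0.1584, -0.6562, 0.3039]
tcp_rot: [2.643, 1.698, -0.0]
wrist_force: [-0.2, -1.0, -0.1]
width: 0.002
grip_force: 0.0
```

Call:
step_arm --targets '[[[0,0,0],[38,11.4,0],0],[[0,0,0],[38,11.4,0],0],[[0,0,0],[38,11.4,0],0],[[0,0,0],[38,11.4,0],0],[[0,0,0],[38,11.4,0],0]]'

```text
time: 2.48
tool_pos: [0.2907, -0.5064, 0.304]
tcp_rot: [2.648, 1.69, 0.0]
wrist_force: [-0.5, -0.7, 0.2]
width: -0.001
grip_force: 0.0
```

Call:
step_arm --targets '[[[0,0,0],[38,11.4,0],0],[[0,0,0],[38,11.4,0],0],[[0,0,0],[38,11.4,0],0],[[0,0,0],[38,11.4,0],0],[[0,0,0],[38,11.4,0],0]]'

```text
time: 2.9
tool_pos: [0.4225, -0.3577, 0.3043]
tcp_rot: [2.647, 1.69, 0.0]
wrist_force: [0.9, -1.5, 0.3]
width: 0.001
grip_force: 0.0
```

Call:
step_arm --targets '[[[0,0,0],[38,11.4,0],0],[[0,0,0],[38,11.4,0],0],[[0,0,0],[38,11.4,0],0],[[0,0,0],[38,11.4,0],0],[[0,0,0],[38,11.4,0],0]]'

```text
time: 3.32
tool_pos: [0.5542, -0.2092, 0.3042]
tcp_rot: [2.647, 1.691, 0.0]
wrist_force: [-0.1, 0.3, -0.8]
width: 0.002
grip_force: 0.0
```

Call:
step_arm --targets '[[[0,0,0],[38,11.4,0],0],[[0,0,0],[0,0,0],0],[[0,0,0],[0,0,0],0]]'

```text
time: 3.57
tool_pos: [0.5806, -0.1794, 0.3038]
tcp_rot: [-2.644, -1.696, 0.0]
wrist_force: [-1.1, 0.4, -0.1]
width: 0.005
grip_force: 0.0
```

```bash
cat >> h.py <<'E'
from scipy.spatial.transform import Rotation as Ro
def rep():
    z=np.load("jig.npz");s=read_state();p=s["tool_pos"];d=p[:2]-z["o"];R=Ro.from_rotvec(s["tcp_rot"]).as_matrix()
    f=s["wrist_force"][:2]
    print("t",round(s["time"],2),"jig xy mm",(1e3*np.array([d@z["ex"],d@z["ey"]])).round(1),"z",round(p[2]*1e3,1),"F",(f@z["ex"]).round(2),(f@z["ey"]).round(2),s["wrist_force"][2].round(2),"yaw err",round(np.arctan2(R[:2,0]@z["ey"],R[:2,0]@z["ex"]),4),"zaxis",R[:,2].round(3),"noselen",nose_length() if callable(nose_length) else nose_length,"w",s["width"],"q",s["q"].round(2))
E
python3 -c "
from h import *
rep()"
```

```text
t 3.57 jig xy mm [19.5  0.3] z 303.8 F -0.08 1.17 -0.11 yaw err 0.0039 zaxis [-0. -0. -1.] noselen 0.0726 w 0.005467166545697597 q [-0.34  0.14  1.75 -0.    1.25  0.09]
```

Call:
step_arm --targets '[[[0,0,0],[0,0,39],0],[[0,0,0],[0,0,39],0],[[0,0,0],[0,0,39],0],[[0,0,0],[0,0,39],0],[[0,0,0],[0,0,29],0]]'

```text
time: 3.98
tool_pos: [0.5769, -0.1821, 0.1157]
tcp_rot: [-2.647, -1.688, 0.004]
wrist_force: [-0.1, 0.8, -0.3]
width: 0.0
grip_force: 0.0
```

Call:
step_arm --targets '[[[0,0,0],[-5,0,0],0],[[0,0,0],[-5,0,0],0],[[0,0,0],[-5,0,0],0],[[0,0,0],[-3,0,0],0],[[0,0,0],[-3,0,0],0]]'

```text
time: 4.4
tool_pos: [0.5723, -0.202, 0.1221]
tcp_rot: [2.645, 1.687, 0.005]
wrist_force: [0.3, -0.2, -0.1]
width: -0.001
grip_force: 0.0
```

Call:
step_arm --targets '[[[0,0,0],[-3,0,0],0],[[0,0,0],[-3,0,0],0],[[0,0,0],[-3,0,0],0]]'

```text
time: 4.65
tool_pos: [0.5674, -0.2088, 0.12]
tcp_rot: [2.646, 1.69, 0.002]
wrist_force: [0.2, 0.8, -0.1]
width: 0.0
grip_force: 0.3
```

```bash
python3 -c "
from h import *
rep()
im=read_camera('top');rep()
cv2.imwrite('pics/d.png',cv2.resize(im[130:245,270:420][:,:,::-1],None,fx=5,fy=5,interpolation=cv2.INTER_CUBIC))"
```

```text
t 4.65 jig xy mm [-12.8  -0.1] z 120.0 F 0.82 0.14 -0.11 yaw err -0.0 zaxis [ 0.002 -0.001 -1.   ] noselen 0.0726 w 5.953195604827527e-05 q [-0.39  0.31  1.92  0.    0.92  0.04]
t 4.7 jig xy mm [-13.2   0.1] z 119.7 F -0.41 0.07 -0.15 yaw err -0.0002 zaxis [ 0.001 -0.001 -1.   ] noselen 0.0726 w 0.0008636624070880955 q [-0.39  0.31  1.92 -0.    0.92  0.04]
```

View pics/d.png

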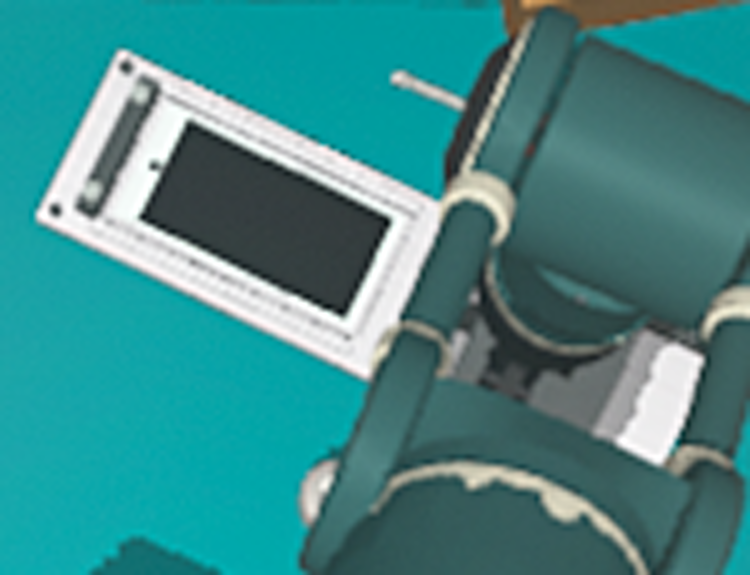

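The arm hides the post and the carriage in this view. There is no contact force yet, so I go on drawing back.

Call:
step_arm --targets '[[[0,0,0],[-2.5,0,0],0],[[0,0,0],[-2.5,0,0],0]]'

```text
time: 4.87
tool_pos: [0.566, -0.2114, 0.1195]
tcp_rot: [-2.648, -1.689, -0.006]
wrist_force: [4.0, 9.1, 2.8]
width: -0.005
grip_force: 4.8
```

Call:
step_arm --targets '[[[0,0,0],[-2.5,0,0],0],[[0,0,0],[-2.5,0,0],0]]'

```text
time: 5.03
tool_pos: [0.564, -0.2156, 0.1195]
tcp_rot: [-2.647, -1.69, -0.006]
wrist_force: [3.8, 8.3, 2.0]
width: -0.001
grip_force: 4.8
```

```bash
python3 -c "
from h import *
rep()"
```

```text
t 5.03 jig xy mm [-20.4   0.2] z 119.5 F 9.17 0.06 2.01 yaw err -0.0008 zaxis [ 0.003  0.003 -1.   ] noselen 0.0726 w -0.0014775145075209043 q [-0.41  0.31  1.92  0.    0.92  0.02]
```

Call:
step_arm --targets '[[[0,0,0],[-2,0,0],0],[[0,0,0],[-2,0,0],0]]'

```text
time: 5.2
tool_pos: [0.5623, -0.2192, 0.1195]
tcp_rot: [-2.647, -1.69, -0.006]
wrist_force: [3.7, 9.2, 3.3]
width: 0.003
grip_force: 4.7
```

Call:
step_arm --targets '[[[0,0,0],[-2,0,0],0],[[0,0,0],[0,0,0],0]]'

```text
time: 5.37
tool_pos: [0.5618, -0.2203, 0.1195]
tcp_rot: [-2.647, -1.688, -0.008]
wrist_force: [3.9, 11.7, 2.8]
width: -0.001
grip_force: 6.2
```

```bash
python3 -c "
from h import *
rep()"
```

```text
t 5.37 jig xy mm [-25.6   0.2] z 119.5 F 12.31 1.35 2.78 yaw err -0.0014 zaxis [ 0.003  0.005 -1.   ] noselen 0.0726 w -0.0009025067372410986 q [-0.42  0.31  1.92  0.01  0.92  0.01]
```

Call:
step_arm --targets '[[[0,0,0],[-2,0,0],0],[[0,0,0],[0,0,0],0]]'

```text
time: 5.53
tool_pos: [0.5617, -0.2207, 0.1195]
tcp_rot: [-2.646, -1.687, -0.012]
wrist_force: [7.2, 17.1, 1.7]
width: 0.003
grip_force: 9.3
```

```bash
python3 -c "
from h import *
rep()"
```

```text
t 5.53 jig xy mm [-26.    0.2] z 119.5 F 18.57 0.68 1.72 yaw err -0.0021 zaxis [ 0.004  0.007 -1.   ] noselen 0.0726 w 0.002959675761862006 q [-0.42  0.31  1.92  0.01  0.92  0.01]
```

Call:
step_arm --targets '[[[0,0,0],[8,0,0],0],[[0,0,0],[7,0,0],0],[[0,0,0],[0,0,-30],0],[[0,0,0],[0,0,-30],0],[[0,0,0],[0,0,0],0]]'

```text
time: 5.95
tool_pos: [0.5689, -0.2124, 0.1849]
tcp_rot: [2.64, 1.688, 0.007]
wrist_force: [1.5, -1.1, 1.4]
width: -0.004
grip_force: 0.0
```

Call:
step_arm --targets '[[[0,0,0],[-30,0,0],0],[[0,0,0],[-34,0,0],0],[[0,0,0],[0,0,0],0],[[0,0,0],[0,0,0],0]]'

```text
time: 6.28
tool_pos: [0.5378, -0.2706, 0.1785]
tcp_rot: [-2.65, -1.687, 0.001]
wrist_force: [-0.0, 0.9, -0.1]
width: -0.002
grip_force: 0.0
```

Call:
step_arm --targets '[[[0,0,0],[0,0,30],0],[[0,0,0],[0,0,30],0],[[0,0,0],[0,0,0],0],[[0,0,0],[0,0,0],0]]'

```text
time: 6.62
tool_pos: [0.5371, -0.2676, 0.1165]
tcp_rot: [-2.643, -1.689, 0.005]
wrist_force: [0.3, -0.2, 0.2]
width: -0.004
grip_force: 0.0
```

```bash
python3 -c "
from h import *
rep()"
```

```text
t 6.62 jig xy mm [-78.9   2.7] z 116.5 F -0.05 -0.34 0.18 yaw err 0.0005 zaxis [-0.005  0.003 -1.   ] noselen 0.0726 w -0.0036980503007845614 q [-0.5   0.31  1.92  0.    0.92 -0.07]
```

Call:
step_arm --targets '[[[0,0,0],[4,0,0],0],[[0,0,0],[4,0,0],0],[[0,0,0],[4,0,0],0],[[0,0,0],[3,0,0],0],[[0,0,0],[3,0,0],0]]'

```text
time: 7.03
tool_pos: [0.5472, -0.2526, 0.1201]
tcp_rot: [2.646, 1.691, 0.002]
wrist_force: [-0.0, 0.1, -0.4]
width: 0.003
grip_force: 0.0
```

Call:
step_arm --targets '[[[0,0,0],[3,0,0],0],[[0,0,0],[3,0,0],0],[[0,0,0],[3,0,0],0],[[0,0,0],[3,0,0],0],[[0,0,0],[2,0,0],0]]'

```text
time: 7.45
tool_pos: [0.5517, -0.2418, 0.1193]
tcp_rot: [2.645, 1.692, -0.004]
wrist_force: [-4.1, -8.8, 2.7]
width: -0.0
grip_force: 4.7
```

```bash
python3 -c "
from h import *
rep()"
```

```text
t 7.45 jig xy mm [-49.3   0.3] z 119.3 F -9.73 0.02 2.74 yaw err 0.0012 zaxis [-0.001 -0.004 -1.   ] noselen 0.0726 w -0.00013406857707611833 q [-0.45  0.3   1.92 -0.    0.92 -0.02]
```

Call:
step_arm --targets '[[[0,0,0],[2,0,0],0],[[0,0,0],[2,0,0],0],[[0,0,0],[2,0,0],0],[[0,0,0],[2,0,0],0],[[0,0,0],[2,0,0],0]]'

```text
time: 7.87
tool_pos: [0.5557, -0.2332, 0.1193]
tcp_rot: [2.645, 1.691, -0.005]
wrist_force: [-4.0, -7.3, 2.9]
width: 0.001
grip_force: 4.7
```

Call:
step_arm --targets '[[[0,0,0],[2,0,0],0],[[0,0,0],[2,0,0],0],[[0,0,0],[1,0,0],0]]'

```text
time: 8.12
tool_pos: [0.5578, -0.2285, 0.1193]
tcp_rot: [2.645, 1.691, -0.005]
wrist_force: [-4.6, -8.7, 3.2]
width: -0.0
grip_force: 4.6
```

Call:
step_arm --targets '[[[0,0,0],[1,0,0],0]]'

```text
time: 8.2
tool_pos: [0.5582, -0.2277, 0.1193]
tcp_rot: [2.645, 1.691, -0.005]
wrist_force: [-5.2, -8.7, 2.5]
width: -0.004
grip_force: 4.6
```

Call:
step_arm --targets '[[[0,0,0],[1,0,0],0]]'

```text
time: 8.28
tool_pos: [0.5587, -0.2268, 0.1193]
tcp_rot: [2.645, 1.691, -0.005]
wrist_force: [-5.1, -8.9, 2.3]
width: -0.002
grip_force: 4.6
```

Call:
step_arm --targets '[[[0,0,0],[1,0,0],0]]'

```text
time: 8.37
tool_pos: [0.5591, -0.2259, 0.1193]
tcp_rot: [2.645, 1.691, -0.005]
wrist_force: [-4.3, -7.8, 2.6]
width: 0.0
grip_force: 4.6
```

Call:
step_arm --targets '[[[0,0,0],[1,0,0],0]]'

```text
time: 8.45
tool_pos: [0.5595, -0.225, 0.1193]
tcp_rot: [2.645, 1.691, -0.005]
wrist_force: [-4.0, -8.4, 2.6]
width: 0.002
grip_force: 4.6
```

```bash
python3 -c "
from h import *
rep()"
```

```text
t 8.45 jig xy mm [-30.9   0.3] z 119.3 F -9.29 0.07 2.65 yaw err 0.0006 zaxis [-0.001 -0.004 -1.   ] noselen 0.0726 w 0.0019672248349737534 q [-0.42  0.31  1.92 -0.    0.92  0.01]
```

Call:
step_arm --targets '[[[0,0,0],[1,0,0],0],[[0,0,0],[1,0,0],0],[[0,0,0],[1,0,0],0]]'

```text
time: 8.7
tool_pos: [0.5607, -0.2223, 0.1193]
tcp_rot: [2.645, 1.691, -0.005]
wrist_force: [-4.0, -7.7, 2.5]
width: -0.004
grip_force: 4.6
```

Call:
step_arm --targets '[[[0,0,0],[1,0,0],0],[[0,0,0],[1,0,0],0],[[0,0,0],[1,0,0],0]]'

```text
time: 8.95
tool_pos: [0.562, -0.2196, 0.1193]
tcp_rot: [2.645, 1.691, -0.005]
wrist_force: [-4.0, -8.9, 2.2]
width: -0.001
grip_force: 4.6
```

Call:
step_arm --targets '[[[0,0,0],[1,0,0],0],[[0,0,0],[1,0,0],0]]'

```text
time: 9.12
tool_pos: [0.5628, -0.2178, 0.1193]
tcp_rot: [2.645, 1.691, -0.005]
wrist_force: [-4.0, -8.1, 2.9]
width: -0.002
grip_force: 4.6
```

Now slower, with readings every millimetre.

Call:
step_arm --targets '[[[0,0,0],[0.5,0,0],0],[[0,0,0],[0.5,0,0],0]]'

```text
time: 9.28
tool_pos: [0.5633, -0.2168, 0.1193]
tcp_rot: [2.645, 1.691, -0.005]
wrist_force: [-3.7, -8.5, 2.8]
width: 0.003
grip_force: 4.6
```

Call:
step_arm --targets '[[[0,0,0],[0.5,0,0],0],[[0,0,0],[0.5,0,0],0]]'

```text
time: 9.45
tool_pos: [0.5637, -0.2159, 0.1193]
tcp_rot: [2.645, 1.691, -0.005]
wrist_force: [-3.8, -9.0, 2.3]
width: -0.0
grip_force: 4.6
```

Call:
step_arm --targets '[[[0,0,0],[0.5,0,0],0],[[0,0,0],[0.5,0,0],0]]'

```text
time: 9.62
tool_pos: [0.5641, -0.215, 0.1193]
tcp_rot: [2.645, 1.691, -0.005]
wrist_force: [-4.1, -7.9, 1.4]
width: 0.003
grip_force: 4.6
```

Call:
step_arm --targets '[[[0,0,0],[0.5,0,0],0],[[0,0,0],[0.5,0,0],0]]'

```text
time: 9.78
tool_pos: [0.5645, -0.2141, 0.1193]
tcp_rot: [2.645, 1.691, -0.005]
wrist_force: [-3.6, -8.3, 2.6]
width: -0.002
grip_force: 4.6
```

Call:
step_arm --targets '[[[0,0,0],[0.5,0,0],0],[[0,0,0],[0.5,0,0],0]]'

```text
time: 9.95
tool_pos: [0.565, -0.2133, 0.1193]
tcp_rot: [2.645, 1.691, -0.005]
wrist_force: [-4.5, -8.5, 2.7]
width: -0.002
grip_force: 4.6
```

Call:
step_arm --targets '[[[0,0,0],[0.5,0,0],0],[[0,0,0],[0.5,0,0],0]]'

```text
time: 10.12
tool_pos: [0.5653, -0.2124, 0.1193]
tcp_rot: [2.645, 1.691, -0.005]
wrist_force: [-4.7, -9.3, 2.3]
width: -0.003
grip_force: 5.1
```

Call:
step_arm --targets '[[[0,0,0],[0.5,0,0],0],[[0,0,0],[0.5,0,0],0]]'

```text
time: 10.28
tool_pos: [0.5657, -0.2117, 0.1193]
tcp_rot: [2.645, 1.691, -0.005]
wrist_force: [-4.6, -8.2, 2.9]
width: 0.002
grip_force: 5.1
```

The nose has met the phone, with a rise of about 1 N from its friction, and is now sliding it.

Call:
step_arm --targets '[[[0,0,0],[0.5,0,0],0],[[0,0,0],[0.5,0,0],0]]'

```text
time: 10.45
tool_pos: [0.5661, -0.2108, 0.1193]
tcp_rot: [2.645, 1.691, -0.005]
wrist_force: [-5.8, -8.4, 2.6]
width: -0.001
grip_force: 5.1
```

Call:
step_arm --targets '[[[0,0,0],[0.5,0,0],0],[[0,0,0],[0.5,0,0],0]]'

```text
time: 10.62
tool_pos: [0.5666, -0.2099, 0.1193]
tcp_rot: [2.645, 1.691, -0.005]
wrist_force: [-5.1, -9.8, 2.8]
width: -0.006
grip_force: 5.3
```

Call:
step_arm --targets '[[[0,0,0],[0.5,0,0],0],[[0,0,0],[0.5,0,0],0]]'

```text
time: 10.78
tool_pos: [0.5668, -0.2092, 0.1193]
tcp_rot: [2.644, 1.691, -0.006]
wrist_force: [-6.0, -10.5, 3.1]
width: -0.004
grip_force: 5.9
```

```bash
python3 -c "
from h import *
rep();print(read_state()['grip_force'])"
```

```text
t 10.78 jig xy mm [-13.4   0.3] z 119.3 F -12.09 1.0 3.14 yaw err 0.0008 zaxis [-0.002 -0.004 -1.   ] noselen 0.0726 w -0.003643194722016772 q [-0.39  0.31  1.92 -0.01  0.92  0.04]
5.936165947350673
```

Call:
step_arm --targets '[[[0,0,0],[0.5,0,0],0],[[0,0,0],[0.4,0,0],0],[[0,0,0],[0,0,0],0]]'

```text
time: 11.03
tool_pos: [0.5671, -0.2086, 0.1193]
tcp_rot: [2.644, 1.691, -0.007]
wrist_force: [-4.8, -11.1, 2.9]
width: 0.0
grip_force: 6.2
```

```bash
python3 -c "
from h import *
rep();print(read_state()['grip_force'])"
```

```text
t 11.03 jig xy mm [-12.8   0.3] z 119.3 F -12.11 -0.32 2.89 yaw err 0.0009 zaxis [-0.002 -0.005 -1.   ] noselen 0.0726 w 0.00042339861623839794 q [-0.39  0.31  1.92 -0.01  0.92  0.05]
6.150695867836475
```

Call:
step_arm --targets '[[[0,0,0],[0.5,0,0],0],[[0,0,0],[0.3,0,0],0]]'

```text
time: 11.2
tool_pos: [0.5673, -0.2082, 0.1194]
tcp_rot: [2.644, 1.691, -0.007]
wrist_force: [-6.3, -12.9, 3.4]
width: -0.004
grip_force: 6.9
```

```bash
python3 -c "
from h import *
rep();print(read_state()['grip_force'])"
```

```text
t 11.2 jig xy mm [-12.3   0.3] z 119.4 F -14.32 0.31 3.38 yaw err 0.001 zaxis [-0.002 -0.005 -1.   ] noselen 0.0726 w -0.003800580388213802 q [-0.39  0.31  1.92 -0.01  0.92  0.05]
6.9126836489886045
```

Call:
step_arm --targets '[[[0,0,0],[-0.5,0,0],0],[[0,0,0],[-1,0,0],0],[[0,0,0],[-2,0,0],0],[[0,0,0],[-5,0,0],0],[[0,0,0],[-15,0,0],0]]'

```text
time: 11.62
tool_pos: [0.5588, -0.2255, 0.1187]
tcp_rot: [-2.646, -1.693, -0.001]
wrist_force: [-0.8, -0.1, 0.7]
width: 0.003
grip_force: 0.0
```

Call:
step_arm --targets '[[[0,0,0],[-15,0,0],0],[[0,0,0],[0,0,-30],0],[[0,0,0],[0,0,-40],0],[[0,0,0],[0,0,-40],0],[[0,0,0],[0,0,-40],0]]'

```text
time: 12.03
tool_pos: [0.551, -0.241, 0.2698]
tcp_rot: [-2.647, -1.689, 0.002]
wrist_force: [1.0, 0.1, -0.4]
width: -0.001
grip_force: 0.0
```

Call:
step_arm --targets '[[[0,0,0],[-38,0,0],0],[[0,0,0],[-38,0,0],0],[[0,0,0],[-38,0,0],0],[[0,0,0],[-38,0,0],0],[[0,0,0],[-38,0,0],0]]'

```text
time: 12.45
tool_pos: [0.4705, -0.4146, 0.269]
tcp_rot: [2.648, 1.691, -0.0]
wrist_force: [0.4, 0.1, -0.3]
width: -0.003
grip_force: 0.0
```

Call:
step_arm --targets '[[[0,0,0],[-38,0,0],0],[[0,0,0],[-38,0,0],0],[[0,0,0],[-38,0,0],0],[[0,0,0],[0,0,0],0],[[0,0,0],[0,0,0],0]]'

```text
time: 12.87
tool_pos: [0.422, -0.5183, 0.2684]
tcp_rot: [-2.651, -1.685, 0.0]
wrist_force: [0.8, 0.5, 0.6]
width: -0.0
grip_force: 0.0
```

```bash
python3 -c "
from h import *
rep()
im=read_camera('top')
cv2.imwrite('pics/e.png',cv2.resize(im[130:245,270:420][:,:,::-1],None,fx=5,fy=5,interpolation=cv2.INTER_CUBIC))"
```

```text
t 12.87 jig xy mm [-354.7    1.7] z 268.4 F 0.84 -0.51 0.57 yaw err -0.0045 zaxis [-0.     0.001 -1.   ] noselen 0.0726 w -0.00024550485654673736 q [-0.92  0.27  1.66 -0.    1.21 -0.49]
```

View pics/e.png

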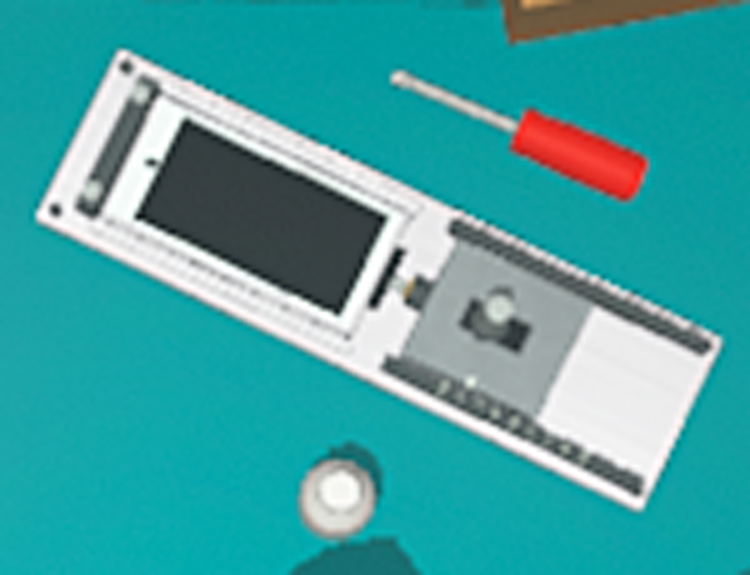

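The crop shows the phone home, with the nose on it at (387, 278). The post (498, 307) sits at the front of its slot, and the dropper and screwdriver have not moved.

```bash
python3 -c "
from workcell import *
print(finish_job())"
```

```text
the job is handed in; nothing more can be done
None
```

I handed the job in, and no verdict came back. I drew the carriage right back, then brought it up from behind until the phone was home, with about 3.6 N on the stop (estimated from the push on the fingers). The post's play was left taken up forwards, and the dropper bottle and screwdriver were not moved.

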